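Load the bracket under the clamp toe and trip the roller switch

TASK

Load the aluminium bracket into the measuring fixture: slide its low tongue sideways under the overhanging clamp toe until it is fully home against the back stop, flat on the fixture's plate. Then report the part loaded at the limit switch: push its roller arm over sideways, away from the rest pin, until it trips (a little past 30 degrees), keep it there for half a second without forcing it beyond 50 degrees, and let it spring back upright. The bracket must stay home, and the other things on the bench must be left where they are.

Things in the scene. Friction and masses are not known exactly. Their poses are not given: they have to be found in the camera images.
- bracket: Loose aluminium bracket, about 0.45 kg. Foot plate 100 (x) x 70 (y) x 14 mm high; on its rear half (x = -50 to -5 mm) stands a rib 30 mm wide (y), top at z = 62 mm. The bare front half of the foot is the tongue. Origin: centre of the foot's underside; x points from rib to tongue, z up. Grasp the rib across its 30 mm, at x = -27 mm, from above.
- fixture: Fixed dark steel fixture, base plate 210 (x = -115 to 95) x 100 (y) x 12 mm high; origin on its underside, x into the pocket, z up. Pocket at its +x end: 75 mm wide between walls with tops at z = 26 mm (x = 10 to 70), flared lead-ins from x = -10, back stop's face at x = 70. The plate before x = -10 is open on top: set the bracket down there, tongue towards the toe, then slide it along +x.
- toe (a point): Middle of the edge of the bright steel clamp toe, 56 mm wide, which overhangs the pocket: fixture x = 28, y = 0, z = 30 mm (its underside, 4 mm over the tongue's top). It reaches from there to the back stop; its top is at z = 44 mm, with a screw head to 54 mm. Axes as the fixture's.
- seat (a point): Where the bracket's origin lies when it is fully home: on the base plate's top, fixture x = 20, y = 0, z = 12 mm. Axes as the fixture's; home, the bracket's x points along the seat's x.
- switch: Fixed roller lever limit switch: grey housing 50 x 50 mm, 158 mm high, on a steel foot 100 x 90 x 10 mm. Origin: centre of its underside; the arm is in front of its -x face, which looks roughly at the robot (+y is to the robot's left), z up. A steel rest pin (8 mm thick, 150 mm up, out to x = -50 mm) stops the arm on its -y side; it swings only towards the switch's +y.
- pivot (a point): The arm's hinge axis, taken at the roller's mid-width: switch x = -54, y = 0, z = 115 mm. The axis runs along the switch's x.
- roller (a point): Centre of the black roller (32 mm diameter, 16 mm wide along the switch's x) at the arm's end, 90 mm from the hinge axis; at rest straight above it, 205 mm above the bench. The steel arm behind the roller is 16 mm wide, 8 mm thick. Push the roller's -y side towards the switch's +y; it moves along an arc and sinks as it goes.
- roller_arm (a joint): Angle of the roller arm from upright towards the switch's +y, rad: 0 at rest, trips at 0.5 (roller moved 43 mm sideways), overtravel damage beyond 0.9 (70 mm), end stop at 1.05. A spring returns it to 0 when let go; about 1.2 N at the roller starts it and 4 N holds it at 0.7.
- chuck: Bystander: loose drill chuck standing on its jaws' end, 58 mm diameter, 115 mm high; origin under its centre.
- ring_gauge: Bystander: loose steel ring gauge lying flat, 84 mm diameter, 22 mm high; origin under its centre.
- bottle: Bystander: loose white bottle, 60 mm diameter, 150 mm high; origin under its centre.
- vee_block: Bystander: loose steel vee block 70 x 50 x 50 mm; origin under its centre.
- brush: Bystander: loose brush lying flat, 170 mm long along its x; origin at its underside.
- wrench: Bystander: loose wrench lying flat, 160 mm long along its x; origin at its underside.

How it is judged (in metres and radians):
On the way, in this order (a step that is already met when the one before it is completed fails the run):
1. the bracket is home under the toe (x of bracket in the frame of seat between -0.005 and 0.005 m and y of bracket in the frame of seat between -0.006 and 0.006 m and z of bracket in the frame of seat between -0.003 and 0.003 m and angle between the x axis of bracket and the x axis of seat, either way round below 0.1 rad and angle between bracket's own z axis and vertical below 0.06 rad), for 0.2 s.
2. the roller arm is deflected past its trip angle (value of joint roller_arm above 0.5 rad), for 0.3 s.
At the end, for the whole second after the job is handed in: The bracket rests flat in the pocket, tongue under the toe, within 5 mm of fully home, 6 mm sideways and 0.1 rad of straight, released and still, and the roller arm, having been tripped (beyond 0.5 rad for 0.3 s) after that, has sprung back to within 0.08 rad of upright (all of step 1 and value of joint roller_arm below 0.08 rad and linear speed of bracket below 0.01 m/s); the robot touches nothing.
It fails at once if the roller arm is forced beyond 0.9 rad (overtravel) (value of joint roller_arm above 0.9 rad).
It fails at once if a bystander (chuck, ring gauge, bottle, vee block, brush or wrench) is moved by more than 30 mm (distance of any of chuck, ring_gauge, bottle, vee_block, brush, wrench from where it was at the start of the episode above 0.03 m).
It also fails if it takes over 61 s, if anything falls off the work surface, if the arm or the gripper's body presses on something with over 40 N, if the wrist force passes 120 N, or if a joint passes its speed limit or range.

ROBOT

A 6-joint arm with a two-finger parallel gripper is mounted at the origin on the work surface. World frame = base frame: x ahead of the robot, y to its left, z up, the work surface at z = 0. Lengths are in mm, angles in rad, forces in N, time in s.
With the tool pointing down it reaches from about 375 to 900 mm from the base axis. Payload 3.1 kg.
Tool frame: the origin (TCP) lies midway between the tips of the shut fingers; the grasp point (between the pads) lies 19 mm behind it; z points along the fingers, y is the line along which they close (so a half turn about z gives the same grasp; the last joint's range is limited). The gripper opens to 87 mm and grips with 3 to 60 N. Pads are 19 mm wide; open, the fingers measure 117 mm over their backs; the gripper's body (75 mm by 190 mm) begins 51 mm behind the grasp point.
Start: joints at [-1.438, 0.527, 1.433, -0, 1.181, -0.178], TCP at [191.161, -595.025, 222.548] pointing down, gripper open.
Joint ranges: [-3.08, 3.08], [-0.75, 2.2], [0.22, 2.44], [-1.43, 4.57], [0, 2.65], [-2.85, 2.85]. Speed limits (rad/s): [2.79, 2.79, 3.14, 3.14, 3.14, 3.14].

INTERFACE

Orientations are given as a unit quaternion [w, x, y, z].
In Python, from station import manip, status, vision gives the robot as it stands. Calls block until the motion is done:
- manip.goto(position, orientation): joint-space move of the TCP to a pose.
- manip.servo_line(position, orientation=None, velocity=150, guard=None): straight line of the TCP; orientation=None keeps the orientation; velocity is the mean speed in mm/s. With guard (N) it stops when the force on the tool has changed by that much, and returns True; else False.
- manip.goto_joints(angles): joint-space move.
- manip.let_go() and manip.close_gripper(effort=None): open the fingers fully, or close them until they stop; effort is the grip in N (None keeps the last).
- manip.pause(seconds).
- manip.solve_ik(position, orientation): joint angles nearest the present ones, or None.
- status.state(): the state.
- vision.snapshot(name): name is "scene" or "top"; returns a dict with "image" (420x560x3 uint8, red, green, blue), "K" (3x3 intrinsics, pixels), "extrinsics" (4x4, takes a point from camera to world coordinates). Camera axes: x right, y down, z forward; pixel columns grow to the right and rows downward; lengths in mm; the calibration is good to about 2 mm. A picture is of the moment at which its call begins. There is no depth.
A pose or a line that the arm cannot do raises manip.Unreachable and nothing moves.
- manip.close_job(): hands the job in; it is judged then, once.
The state is a dict: "time_s": time; "q": joint angles; "qd": joint speeds; "joint_efforts": joint torques, N m; "position": TCP position; "ee_rot": TCP orientation; "wrist_force": force on the tool from outside, world axes, zero at the start; "moment": the same for the moment, N m; "opening": finger opening in mm; "grip_force": force on a finger pad.
Only numpy, scipy, OpenCV 4.12 (cv2) and the standard library are available. Lean on these libraries where they do the work, as an engineer would, in place of code of your own. Each camera call takes 0.05 s, during which the arm holds its last target. There are 200 camera calls.

## Working session

There is one attempt and no reset: what is moved stays moved. The work goes in short steps, each a Python script; the robot and the scene stay as the last script left them, time stands still between calls to the robot, and variables do not carry over. Pictures are saved under pics/ and viewed, at most 10 in all, crops included, and the job is handed in when it is done.

```bash
mkdir -p pics; ls; python3 - <<'E'
from station import manip,status,vision
import cv2,numpy as np
for n in("scene","top"):
    s=vision.snapshot(n);cv2.imwrite(f"pics/{n}0.png",s["image"][:,:,::-1]);np.savez(f"{n}0.npz",**s)
    print(n,s["K"].round(1).tolist(),s["extrinsics"].round(3).tolist())
s=status.state();print(s["time_s"],s["ee_rot"],s["opening"],s["position"])
E
```

```text
pics
scene [[521.1, 0.0, 272.9], [0.0, 521.1, 213.1], [0.0, 0.0, 1.0]] [[0.679, 0.457, -0.574, 1197.881], [0.734, -0.404, 0.546, -599.464], [0.018, -0.792, -0.61, 800.881], [0.0, 0.0, 0.0, 1.0]]
top [[465.6, 0.0, 278.1], [0.0, 465.6, 207.0], [0.0, 0.0, 1.0]] [[0.006, -0.982, 0.19, 362.303], [-1.0, -0.011, -0.024, 7.627], [0.025, -0.189, -0.982, 1070.91], [0.0, 0.0, 0.0, 1.0]]
0.1 [-9.71552177e-04  9.87949958e-01  1.54770593e-01  1.48150686e-05] 87.26903997910865 [ 191.06695326 -594.38607323  221.66990913]
```

View pics/scene0.png

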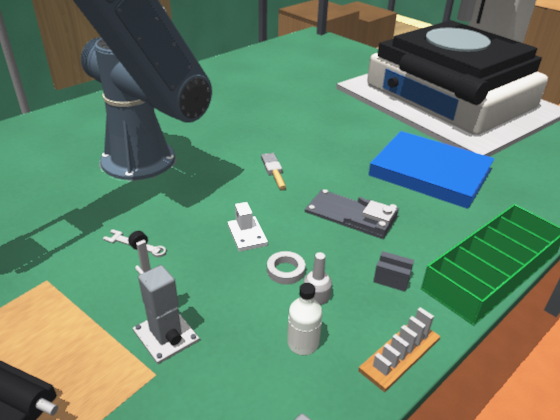

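View pics/top0.png

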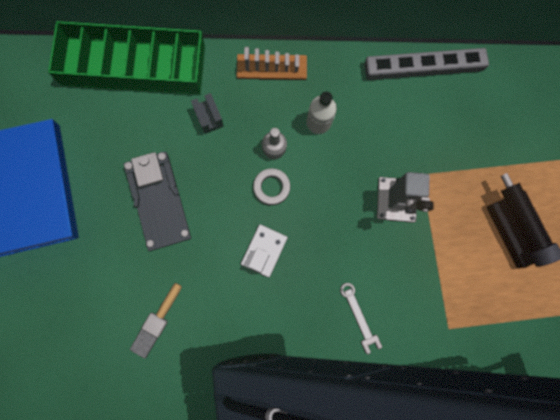

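The scene view shows the robot at the top left, the bracket at (246,228), fixture at (352,212) and switch at (160,310). The top view shows the bracket at (264,250) with its rib towards the robot, the fixture at (157,200) with the toe at (147,168), and the switch at (405,195). The ring gauge is at (271,187). Next I'll take closer crops.

```bash
cat > h.py <<'E'
import numpy as np,cv2
def ray(n,u,v,z):
    s=np.load(n+"0.npz");E=s["extrinsics"];d=E[:3,:3]@np.linalg.solve(s["K"],[u,v,1]);o=E[:3,3]
    return o+d*(z-o[2])/d[2]
def proj(n,p):
    s=np.load(n+"0.npz");E=s["extrinsics"];c=E[:3,:3].T@(np.array(p,float)-E[:3,3]);q=s["K"]@c;return q[:2]/q[2]
def crop(n,x0,y0,w,h,k,out):
    im=np.load(n+"0.npz")["image"][y0:y0+h,x0:x0+w,::-1]
    im=cv2.convertScaleAbs(cv2.resize(im,None,fx=k,fy=k,interpolation=cv2.INTER_CUBIC),alpha=1.5);cv2.imwrite(out,im);return im
E
python3 - <<'E'
from h import *
crop("top",115,140,190,145,4,"pics/c1.png")
a=crop("top",365,160,80,80,5,"pics/x.png");b=crop("scene",115,220,80,140,4,"pics/x.png")
o=np.zeros((560,720,3),np.uint8);o[:400,:400]=a;o[:560,400:720]=b;cv2.imwrite("pics/c2.png",o)
E
```

```text
(no output)
```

View pics/c1.png

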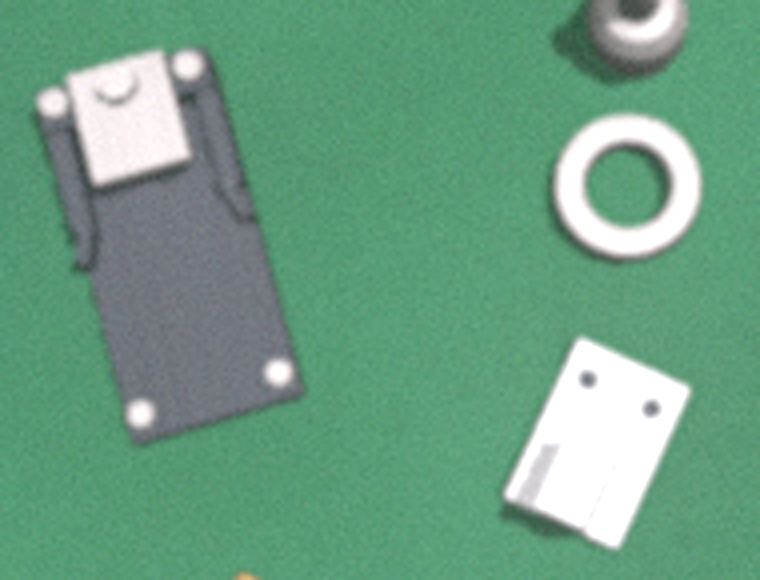

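View pics/c2.png

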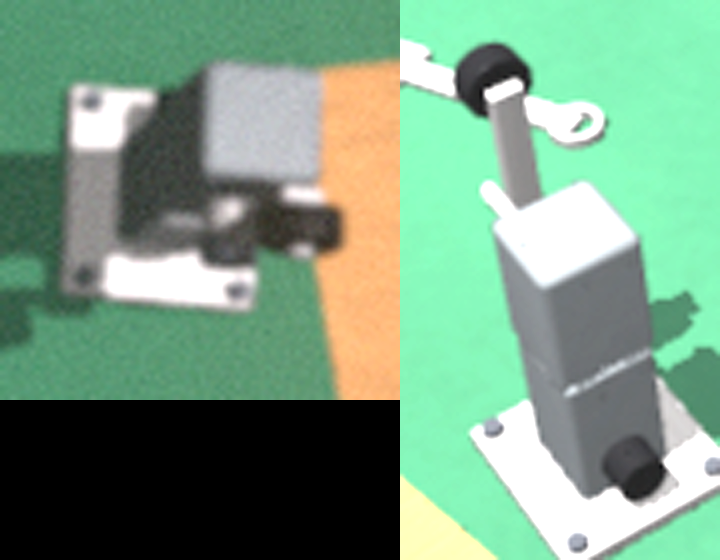

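Top crop: the fixture plate's near corners are at (136,442) and (302,395), and the toe's front edge runs (98,187)-(190,160). The bracket's tongue corners are at (580,337) and (691,387), with a foot corner at (503,497). Switch crop: the roller is at about (300,226) in the top view and (491,80) in the scene view. The top-view switch foot corners are (70,85), (62,292) and (252,310). Now I'll convert these and check them against the known sizes.

```bash
python3 - <<'E'
from h import *
np.set_printoptions(precision=1,suppress=True)
c1=lambda x,y,z:ray("top",115+(x+.5)/4-.5,140+(y+.5)/4-.5,z)
c2=lambda x,y,z:ray("top",365+(x+.5)/5-.5,160+(y+.5)/5-.5,z)
d=np.linalg.norm
deg=lambda v:np.degrees(np.arctan2(v[1],v[0]))
A,B,C=c1(136,442,12),c1(302,395,12),c1(208,47,12)
print("fix",A,B,C,d(A-B),d(B-C),deg(A-B)-90,deg(C-B))
e=(A-B)/d(A-B); ex=np.array([e[1],-e[0],0]); F=(A+B)/2+ex*115;print("origin",F)
T=[c1(*p,44) for p in((98,187),(190,160),(162,50),(68,73))]
print("toe w",d(T[0]-T[1]),deg(T[0]-T[1])-90,"toe mid",(T[0]+T[1])/2,"-> origin",(T[0]+T[1])/2-28*ex)
a,b,c=c1(580,337,14),c1(691,387,14),c1(503,497,14)
print("br",a,b,c,d(a-b),d(a-c),deg(a-b)-90,deg(a-c),"o",(b+c)/2)
r=c1(615,549,62);print("rib rear right top",r)
for n in ("top","scene"):
  pass
P=[c2(70,85,10),c2(62,292,10),c2(252,310,10)]
print("sw",P,d(P[0]-P[1]),d(P[1]-P[2]),deg(P[0]-P[1]),deg(P[1]-P[2])-90,"o",(P[0]+P[2])/2)
H=[c2(*p,158) for p in((207,64),(322,72),(318,182),(203,173))];print("housing top",H,"c",sum(H)/4,d(H[0]-H[1]),deg(H[0]-H[3]))
print("roller top",c2(300,226,205)," scene",ray("scene",115+491/4,220+80/4,205))
E
```

```text
fix [464.1 274.4  12. ] [491.7 182.1  12. ] [697.2 245.9  12. ] 96.28870945425398 215.18373840824043 16.642878859104087 17.243503715402458
origin [588.1 261.2  12. ]
toe w 53.124295173152916 17.849245263596885 toe mid [612.4 270.7  44. ] -> origin [585.5 262.6  44. ]
br [526.4  24.5  14. ] [498.1 -39.3  14. ] [434.7  66.6  14. ] 69.7531515760029 100.84843941874001 -23.880842836333215 -24.67362140760617 o [466.4  13.6  14. ]
rib rear right top [404.2   3.4  62. ]
sw [array([ 642.9, -254.9,   10. ]), array([ 543.6, -247.8,   10. ]), array([ 536.1, -336.3,   10. ])] 99.55509324138359 88.86838191844478 -4.137203484146419 -4.868711822977048 o [ 589.5 -295.6   10. ]
housing top [array([ 613.3, -274.9,  158. ]), array([ 610.6, -322. ,  158. ]), array([ 564.6, -317.8,  158. ]), array([ 567.7, -271.1,  158. ])] c [ 589.1 -296.5  158. ] 47.24381634409786 -4.670242159803514
roller top [ 536.9 -293.2  205. ]  scene [ 652.5 -164.3  205. ]
```

```bash
cat >> h.py <<'E'
def quat(deg):
    a=np.radians(deg)/2;return [0,np.cos(a),np.sin(a),0]
def fr(o,deg,p):
    a=np.radians(deg);return [o[0]+p[0]*np.cos(a)-p[1]*np.sin(a),o[1]+p[0]*np.sin(a)+p[1]*np.cos(a),p[2]]
FIX=(587,261.7);FY=17.2;BR=(466.4,13.6);BY=-24.3;SW=(589.3,-296);SY=-4.4
E
python3 - <<'E'
from h import *
from station import manip,status,vision
print(ray("scene",115+91/4,220+20,205), proj("top",fr(SW,SY,(-54,0,205))))
p=status.state()["position"];manip.servo_line([p[0],p[1],380],velocity=300)
manip.goto(fr(BR,BY,(-27,0,150)),quat(BY))
manip.servo_line(fr(BR,BY,(-27,0,24)),velocity=120,guard=15)
manip.close_gripper(40)
s=status.state();print(s["time_s"],s["opening"],s["grip_force"],s["position"])
manip.servo_line(fr(BR,BY,(-27,0,110)),velocity=150)
s=status.state();print(s["time_s"],s["opening"],s["grip_force"],s["wrist_force"])
manip.goto(fr(FIX,FY,(-64-27,0,75)),quat(FY))
for n in("scene","top"):
    q=vision.snapshot(n);np.savez(f"{n}0.npz",**q)
a=crop("top",105,130,125,135,3,"pics/x.png");b=crop("scene",270,130,160,130,4,"pics/x.png")
print(status.state()["position"],status.state()["time_s"])
o=np.zeros((600,800,3),np.uint8);cv2.imwrite("pics/top1.png",a);cv2.imwrite("pics/sc1.png",b)
E
```

```text
[ 536.75543664 -294.58050518  205.        ] [423.94359933 205.50953181]
5.45 29.698434838001425 39.99993145465851 [441.71086717  24.66727463  23.97013142]
6.175 29.904321270012705 39.99879755079746 [ 0.14792248 -0.19430324 -5.46733443]
[499.6287907  233.46210823  74.55978604] 7.1583
```

View pics/sc1.png

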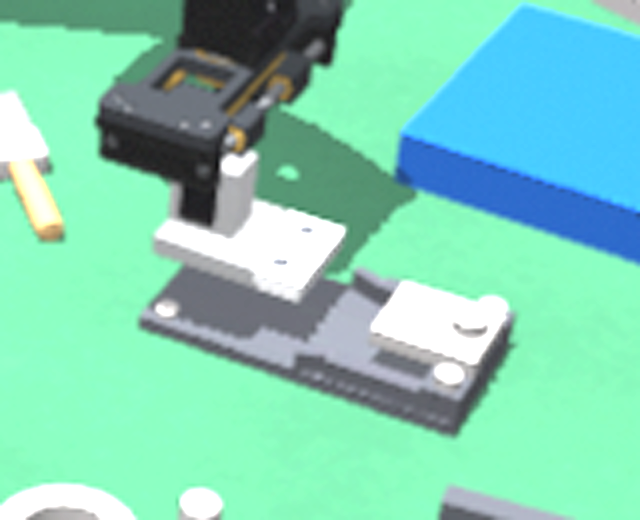

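The picture shows the bracket held level above the open plate, its tongue (300,250) pointing at the toe edge (400,340). I'll lower it under guard, then slide it.

```bash
python3 - <<'E'
from h import *
from station import manip,status,vision
np.set_printoptions(precision=1,suppress=True)
def loc(t):
    s=status.state();p=s["position"];a=np.radians(FY);d=p[:2]-np.array(FIX)
    f=s["wrist_force"];c,n=np.cos(a),np.sin(a)
    print(t,s["time_s"],"fx,fy,z",np.array([c*d[0]+n*d[1],-n*d[0]+c*d[1],p[2]]),"F",np.array([c*f[0]+n*f[1],-n*f[0]+c*f[1],f[2]]),s["opening"])
h=manip.servo_line(fr(FIX,FY,(-91,0,32)),velocity=30,guard=5);loc(f"down {h}")
z=status.state()["position"][2]+.8
manip.servo_line(fr(FIX,FY,(-91,0,z)),velocity=30);loc("up")
h=manip.servo_line(fr(FIX,FY,(-45,0,z)),velocity=50,guard=15);loc(f"in {h}")
h=h or manip.servo_line(fr(FIX,FY,(-2,0,z)),velocity=30,guard=15);loc(f"in {h}")
for n in("scene","top"):
    q=vision.snapshot(n);np.savez(f"{n}0.npz",**q)
crop("scene",270,130,160,130,4,"pics/sc2.png")
E
```

```text
down True 8.3333 fx,fy,z [-91.1   0.   36. ] F [-0.6  0.4  7.1] 29.616679005781016
up 8.5917 fx,fy,z [-91.3   0.   36.5] F [ 0.5 -0.  -4.3] 29.654369527706397
in False 9.6583 fx,fy,z [-45.7   0.1  36.6] F [ 0.5  0.2 -5.8] 29.768578359310375
in False 11.2417 fx,fy,z [-6.7 -0.2 36.9] F [-8.9 -1.1  2.5] 29.913372255863127
```

```bash
python3 - <<'E'
from h import *
from station import manip,status,vision
np.set_printoptions(precision=1,suppress=True)
s=status.state();print(s["position"],s["wrist_force"],s["time_s"])
z=36.3
h=manip.servo_line(fr(FIX,FY,(4,0,z)),velocity=20,guard=12)
s=status.state();print(h,s["position"],s["wrist_force"],s["time_s"])
manip.servo_line(fr(FIX,FY,(-6.5,0,z-.6)),velocity=30)
manip.let_go();manip.pause(.2)
p=status.state()["position"]
manip.servo_line([p[0],p[1],200],velocity=200)
p=fr(FIX,FY,(-230,0,300));manip.goto(p,quat(FY))
for n in("scene","top"):
    q=vision.snapshot(n);np.savez(f"{n}0.npz",**q)
a=crop("top",115,140,90,115,5,"pics/x.png");b=crop("scene",300,180,110,65,3,"pics/x.png")
o=np.zeros((575,800,3),np.uint8);o[:575,:450]=a;o[:195,450:780]=b;cv2.imwrite("pics/c3.png",o)
print(status.state()["time_s"])
E
```

```text
[580.6 259.6  36.9] [-8.5 -4.   2.7] 11.3417
True [580.6 259.3  36.1] [-2.  -1.3  3.1] 11.65
15.3
```

View pics/c3.png

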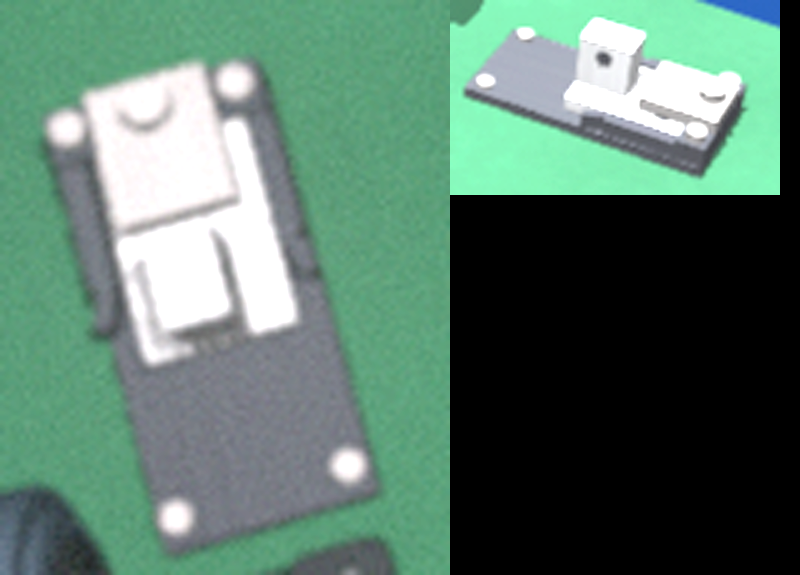

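The crop shows the bracket flat in the pocket with its tongue under the toe. Its rear foot edge runs (150,365)-(298,322) and the plate's near edge runs (172,555)-(380,493). I'll measure the depth.

```bash
python3 - <<'E'
from h import *
np.set_printoptions(precision=1,suppress=True)
c=lambda x,y,z:ray("top",115+(x+.5)/5-.5,140+(y+.5)/5-.5,z)
A,B=c(172,555,12),c(380,493,12);R,S=c(150,365,26),c(298,322,26);t=[c(120,232,44),c(240,198,44)]
tr=c(240,118,26)
a=np.radians(FY);ex=np.array([np.cos(a),np.sin(a),0]);ey=np.array([-ex[1],ex[0],0])
n=(A+B)/2;o=n+115*ex;b=(R+S)/2+50*ex
for k,p in dict(b=b-o,tongueR=tr-o,toe=sum(t)/2-o,bF=b-[*FIX,0]).items(): print(k,p@ex,p@ey)
print(np.linalg.norm(R-S),np.degrees(np.arctan2(*(R-S)[[1,0]]))-90,np.degrees(np.arctan2(*(A-B)[[1,0]]))-90)
E
```

```text
b 19.114358402540795 -0.0991004575670269
tongueR 70.11144683914397 -32.93168595928185
toe 27.499054340777757 1.4361530423495417
bF 19.39785595638914 -0.6547613014066691
68.84875108428949 17.41493496139121 17.453453936388485
```

The bracket is home: x ≈ 19.3 (needs 20), y ≈ 0, yaw difference 0. Next, the switch.

```bash
python3 - <<'E'
from h import *
from station import manip,status,vision
np.set_printoptions(precision=2,suppress=True)
manip.close_gripper(20)
q=quat(SY+90); X=-56
def loc(t):
    s=status.state();d=s["position"][:2]-np.array(SW);a=np.radians(SY);c,n=np.cos(a),np.sin(a);f=s["wrist_force"]
    r=np.array([c*d[0]+n*d[1],-n*d[0]+c*d[1],s["position"][2]]);print(t,s["time_s"],r,"Fy",-n*f[0]+c*f[1],f);return r
manip.goto(fr(SW,SY,(X-110,-75,320)),q)
manip.servo_line(fr(SW,SY,(X,-75,320)),velocity=200)
manip.servo_line(fr(SW,SY,(X,-75,177)),velocity=200);loc("down")
h=manip.servo_line(fr(SW,SY,(X,-40,177)),velocity=60);loc("near")
h=manip.servo_line(fr(SW,SY,(X,0,177)),velocity=20,guard=1.0);r=loc(f"touch {h}")
for n in("scene","top"):
    k=vision.snapshot(n);np.savez(f"{n}0.npz",**k)
a=crop("top",380,150,80,80,5,"pics/x.png");b=crop("scene",90,200,100,140,4,"pics/x.png")
o=np.zeros((560,800,3),np.uint8);o[:400,:400]=a;o[:560,400:800]=b;cv2.imwrite("pics/c4.png",o)
E
```

```text
down 20.3917 [-55.56 -75.81 178.38] Fy -1.1581620668699526 [ 0.36 -1.19 -0.25]
near 21.125 [-55.79 -39.97 177.09] Fy -0.11452867605614338 [-0.06 -0.11 -0.14]
touch True 22.0167 [-56.02 -27.51 176.82] Fy -1.870136587315049 [-0.15 -1.86  0.57]
```

View pics/c4.png

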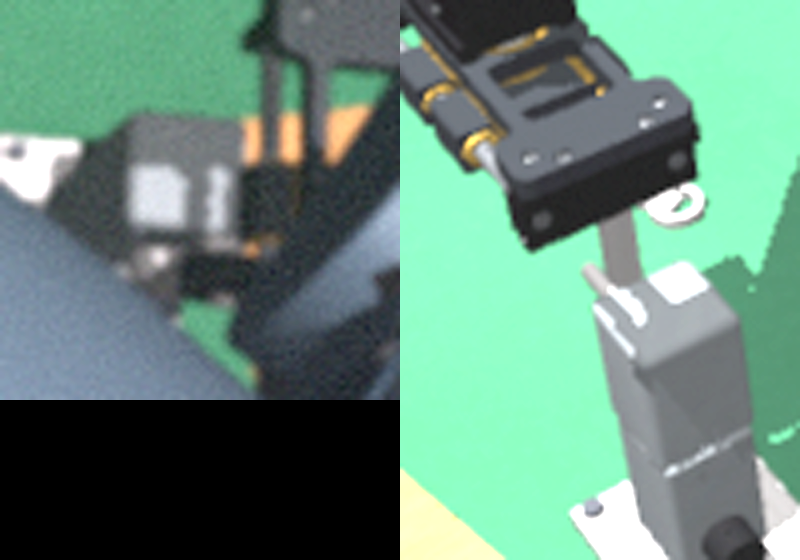

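The picture shows the shut fingers on the roller's -y side with the arm still upright, and contact at y = -27.5 agrees with the expected -25.5. I'll push 54 mm (about 0.64 rad), hold, return and withdraw.

```bash
python3 - <<'E'
from h import *
from station import manip,status,vision
np.set_printoptions(precision=2,suppress=True)
X=-56
manip.servo_line(fr(SW,SY,(X,26.5,177)),velocity=40)
manip.pause(.6)
s=status.state();d=s["position"][:2]-np.array(SW);a=np.radians(SY)
print(s["time_s"],"y",-np.sin(a)*d[0]+np.cos(a)*d[1],s["wrist_force"])
manip.servo_line(fr(SW,SY,(X,-10,177)),velocity=60)
manip.servo_line(fr(SW,SY,(X,-75,177)),velocity=60)
manip.servo_line(fr(SW,SY,(X,-75,320)),velocity=200)
manip.goto(fr(SW,SY,(-230,-60,330)),quat(SY+90));manip.pause(.3)
for n in("scene","top"):
    k=vision.snapshot(n);np.savez(f"{n}0.npz",**k)
im=np.load("scene0.npz")["image"][:,:,::-1];cv2.imwrite("pics/end.png",im);print(status.state()["time_s"])
E
```

```text
24.2167 y 25.394037097831827 [-0.98 -6.57 -5.11]
28.2083
```

View pics/end.png

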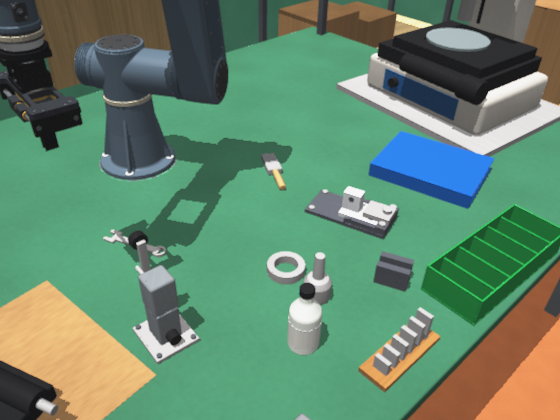

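The final view shows the roller back at (138,240), exactly where it started. The bracket is home at (352,208), the bystanders are unmoved and the gripper is clear. Handing in.

```bash
python3 -c "
from station import manip
print(manip.close_job())"
```

```text
the job is handed in; nothing more can be done
None
```

The job is handed in, with no verdict returned: the bracket measured home under the toe (about 0.7 mm short of the seat), the roller arm was pushed to about 0.63 rad (worked out from finger travel, not seen directly), held for 0.6 s and sprang back upright, and no bystander appeared to have moved in the final picture.

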